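Free the left-hand clamp and slide the brake pad home

TASK

The clamp on the brake-pad fixture is done up and bars the pad's way; its stud has a left-hand thread. Loosen it by about half a turn of its lever, without tightening it any further, then slide the brake pad along the bed until its ears have passed the spring clips in the slots and it sits flat and fully home against the back stop. Leave the clamp loose and leave the other things round the fixture where they are.

Things in the scene. Friction and masses are not known exactly. Their poses are not given: they have to be found in the camera images.
- fixture: Brake-pad fixture fixed to the bench: grey base plate 255 x 176 mm, 12 mm thick; the pad slides on its top, the bed (z = 0.012). Origin on the bench below the centre of the home pad. +x: the way the pad slides home (about world +y, to the robot's left, turned up to 0.35 rad either way), z up. A 20 mm high back stop has its face at x = +35 mm.
- slot_mouth (a point): Mid-way between the mouths of the two slots, at x = -50 mm, y = 0 in the fixture's frame, on the bed. The dark steel slots run at y = +-67 mm to x = +35 mm under lips (inner edges y = +-59.5 mm, tops z = 29 mm with screws). Lead-in walls, tops z = 24 mm, run from x = -118 mm to the mouths and narrow from 76 to 67 mm half-width.
- clip_mid (a point): Mid-way between the two spring clips, at x = -31 mm, y = 0 in the fixture's frame: in each slot wall a rounded spring bump sticks 3 mm into the slot. The ears press the bumps aside (5 to 12 N of push in all, friction included); the bumps snap out behind the ears in the last 8 mm of travel.
- pad_center (a point): Loose brake pad (0.2 to 0.42 kg) on the bed before the slots: steel back plate 70 mm (x) by 108 mm (y), 6 mm thick, an ear each side (132 mm over the ears, 46 mm long, corners bevelled), two grey lining blocks on top, 60 x 95 mm, to 15 mm total height. Point: its centre, 7.5 mm above its underside. Axes as the fixture's when home, where it reads 0, 0, 19.5 mm there.
- pad_rear (a point): Middle of the pad's rear edge (35 mm behind pad_center along its -x, same height): the edge to push, 108 mm wide.
- clamp (a joint): Turn of the clamp lever about its upright stud, rad; 0 to 0.25 at the start. Left-hand thread: grows as the lever turns clockwise seen from above, which loosens and lifts the clamp strap 2.86 mm per rad; counter-clockwise tightens (stop at -0.4). Upper stop 3.4. Takes about 0.4 N m (5 to 6 N at lever_mid); stays where it is left.
- strap_nose (a point): Lower edge of the clamp strap's nose (strap 36 mm wide, 12 mm thick), at x = +15 mm, y = 0 in the fixture's frame, 23 mm above the bench at clamp value 0. It bars the pad, whose top stands 27 mm above the bench, until about 1.4 rad and clears it well from 2.2 rad.
- stud_axis (a point): Axis of the clamp's stud on the bench, at x = +75 mm, y = 0 in the fixture's frame. The stud stands up to z = 0.092.
- lever_mid (a point): Point on the level round clamp lever (12 mm diameter) 75 mm out from the stud axis, 64 mm above the bench at value 0, rising with the strap. The bar is free from 15 to 105 mm out; a black 28 mm knob ends it at 138 mm. At value 0 it points along the fixture's +y; growing values turn it through +x towards -y, so it never passes over the pad.
- circlip_pliers: Bystander: pair of pliers with red handles, 163 mm long, lying on the bench at the far side of the fixture. Origin at the centre of its underside. To be left alone.
- spanner: Bystander: combination spanner, 199 mm long, lying on the bench at the far side of the fixture. Origin at the centre of its underside. To be left alone.
- drip_trays: Bystander: stack of black drip trays, 186x142x72 mm, left of the fixture. Origin at the centre of its underside. To be left alone.
- pad: The same brake pad; origin at the centre of its underside.
There are look-alikes about, which are no part of the job. There is more than one size of the pad; the job needs the smaller.

How it is judged (in metres and radians):
On the way, in this order (a step that is already met when the one before it is completed fails the run):
1. the clamp is loosened: its lever stands at least 2.2 rad clockwise of the tight position (value of joint clamp above 2.2 rad), for 0.2 s.
2. the pad is home against the back stop, its ears past the clips (x of pad_center in the frame of fixture between -0.003 and 0.003 m and y of pad_center in the frame of fixture between -0.003 and 0.003 m and z of pad_center in the frame of fixture between 0.0165 and 0.0225 m and angle between the x axis of pad_center and the x axis of fixture, either way round below 0.035 rad and angle between pad_center's own z axis and vertical below 0.035 rad), for 0.2 s.
At the end, for the whole second after the job is handed in: The clamp is still loose (lever at least 2.2 rad clockwise of tight) and the pad rests flat on the bed, released and still, within 3 mm of its home position and 2 degrees of square (all of step 2 and value of joint clamp above 2.2 rad and linear speed of pad below 0.01 m/s); the robot touches nothing.
It fails at once if the clamp is tightened further (turned more than 0.2 rad counter-clockwise past its tight position) (value of joint clamp below -0.2 rad).
It fails at once if the pliers, the spanner or the drip trays beside the fixture are shifted by more than 30 mm (distance of any of circlip_pliers, spanner, drip_trays from where it was at the start of the episode above 0.03 m).
It also fails if it takes over 54 s, if anything falls off the work surface, if the arm or the gripper's body presses on something with over 40 N, if the wrist force passes 120 N, or if a joint passes its speed limit or range.

ROBOT

A 6-joint arm with a two-finger parallel gripper is mounted at the origin on a cart in front of the work surface, level with it; the furniture and walls round the work are solid. World frame = base frame: x ahead of the robot, y to its left, z up, the work surface at z = 0. Lengths are in mm, angles in rad, forces in N, time in s.
With the tool pointing down it reaches from about 300 to 775 mm from the base axis. Payload 14.6 kg.
Tool frame: the origin (TCP) lies at the very end of the fingers, on their centre line; the grasp point (between the pads) lies 19 mm behind it; y points along the fingers, z is the direction in which the jaws open and shut, and the axes are right-handed (so a half turn about y gives the same grasp; the last joint's range is limited). The gripper opens to 94 mm and grips with 3 to 60 N. Pads are 16 mm wide; open, the fingers measure 119 mm over their backs; the gripper's body (75 mm by 177 mm) begins 78 mm behind the grasp point.
Start: joints at [-1.292, 0.3, 1.521, -0, 1.321, -0.067], TCP at [186.415, -517.435, 175.346] pointing down, gripper open.
Joint ranges: [-3.03, 3.03], [-0.79, 2.21], [0.23, 2.52], [-1.04, 4.18], [0, 3.07], [-2.55, 2.55]. Speed limits (rad/s): [2.22, 2.22, 2.57, 3.14, 3.14, 3.14].

INTERFACE

Orientations are given as [roll, pitch, yaw] about the fixed x, y, z axes, in that order (R = Rz(yaw) Ry(pitch) Rx(roll)).
In Python, from cell import monitor, optics, manip gives the robot as it stands.
- The arm moves only by the shell command python3 -m creep 'ROWS' [FORCE]. ROWS is JSON, a list of rows, each an object of numbers: "tx", "ty", "tz": the shift along the tool's x, y, z scaled (see below); "turn": the turn about the tool's y scaled (see below); "fingers": the finger opening in mm, from 0 to 94. In form: [{"tx": .., "ty": .., "tz": .., "turn": .., "fingers": ..}, ...]. A call has 1 to 20 rows; each row is the pose to reach, as a shift and turn from the pose measured when the call began, along the tool's axes at that moment, turning the shorter way round; what a row does not reach only later rows make up. The controller multiplies each number of a shift by 200 mm and each number of a turn by pi rad. A row lasts 1/10 s, in which the tool goes at most 50 mm and 8.59 degrees, less where a joint would pass 70% of its speed; a pose out of reach is approached as far as the arm can. A call with a number of a shift or a turn outside -1 to 1 is refused whole. A call with a gripper value outside its range is refused whole. The fingers move at their own pace and stop on an object; FORCE is the grip in N (left out, the last holds). Time passes only in rows, so rows that repeat a pose let the fingers close. It gives the time, the measured TCP pose, the force and the opening at its end, in the units of the state.
- monitor.read_state(): the state, without advancing time (a new reading comes with each control period).
- optics.camera(name): name is "scene" or "top"; returns a dict with "frame" (384x512x3 uint8, red, green, blue), "range_z" (384x512 float32, mm along the optical axis (not along the pixel's ray), 0 where there is no reading), "fx", "fy", "cx", "cy" (pixels), "R" (3x3) and "t" (3): a world point X has camera coordinates R X + t. Camera axes: x right, y down, z forward; pixel columns grow to the right and rows downward; lengths in mm; the calibration is good to about 2 mm. A picture is of the moment at which its call begins.
- manip.sign_off(): hands the job in, once; it reports no verdict.
The state is a dict: "clock": time; "joints": joint angles; "qd": joint speeds; "effort": joint torques, N m; "eef_pos": TCP position; "eef_rot": TCP orientation; "wrist_force": force on the tool from outside, world axes, zero at the start; "moment": the same for the moment, N m; "finger_gap": finger opening in mm.
Only numpy, scipy, OpenCV 4.12 (cv2) and the standard library are available. Lean on these libraries where they do the work, as an engineer would, in place of code of your own. Each camera call takes 0.05 s, during which the arm holds its last target.

## Working session

There is one attempt and no reset: what is moved stays moved. The work goes in short steps, Python scripts to look and compute and a shell command to move; the robot and the scene stay as the last step left them, time stands still between calls to the robot, and variables do not carry over. Pictures are saved under pics/ and viewed, and the job is handed in when it is done.

```bash
ls; mkdir -p pics; python3 - <<'E'
from cell import monitor, optics, manip
import cv2,pickle
print(monitor.read_state())
for n in("scene","top"):
    c=optics.camera(n); cv2.imwrite(f"pics/{n}0.png",c["frame"][:,:,::-1]); pickle.dump(c,open(f"{n}0.pkl","wb"))
    print(n,c["fx"],c["cx"],c["cy"],c["R"],c["t"])
E
```

```text
pics
{'clock': 0.0, 'joints': array([-1.29158421e+00,  3.00443087e-01,  1.52158595e+00,  3.93473073e-05,
        1.32067512e+00, -6.65582847e-02]), 'qd': array([ 1.96888317e-05, -1.51810699e-03, -7.00508276e-04,  4.15754822e-04,
       -1.12641526e-03, -1.02086043e-04]), 'effort': array([ 3.95545110e-03, -5.31799042e+01, -3.52732301e+01,  7.10448856e-02,
        2.44151638e-02, -7.27156839e-05]), 'eef_pos': array([ 186.356223  , -517.15733726,  174.79964814]), 'eef_rot': array([-1.57190284e+00,  1.11952864e-04, -2.79583207e+00]), 'wrist_force': array([-0.3373243 , -0.34112491, -0.03076989]), 'moment': array([ 0.03122427, -0.03833865, -0.00735198]), 'finger_gap': 94.19512943985099}
scene 483.4272921402488 253.30549898136704 190.18268136907076 [[ 0.68721243 -0.72638553 -0.01015582]
 [-0.39240061 -0.35940134 -0.84667139]
 [ 0.61135983  0.58582825 -0.53201919]] [-417.56761562  320.9833768  1361.30652338]
top 385.26840466076885 257.7105542645206 187.69434630181462 [[-0.166199   -0.98606865 -0.00681958]
 [-0.96060505  0.16346162 -0.22476264]
 [ 0.22274613 -0.0308044  -0.97438968]] [ 118.71482599  642.15954524 1006.33078937]
```

View pics/scene0.png

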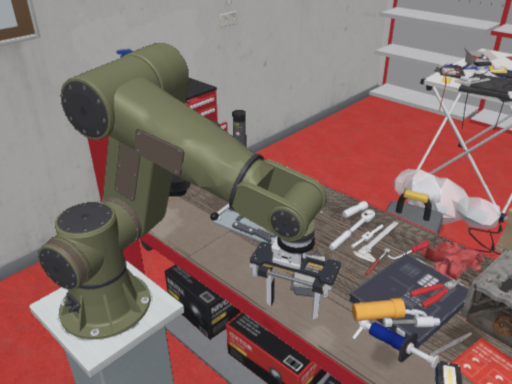

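View pics/top0.png

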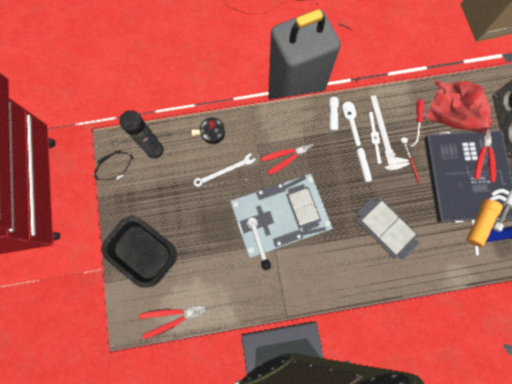

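```bash
python3 - <<'E'
import cv2
t=cv2.imread("pics/top0.png")[160:290,200:430]; cv2.imwrite("pics/c0.png",cv2.resize(t,None,fx=3.4,fy=3.4,interpolation=cv2.INTER_CUBIC))
t=cv2.imread("pics/scene0.png")[170:320,190:350]; cv2.imwrite("pics/c1.png",cv2.resize(t,None,fx=3.5,fy=3.5,interpolation=cv2.INTER_CUBIC))
E
```

```text
(no output)
```

View pics/c0.png

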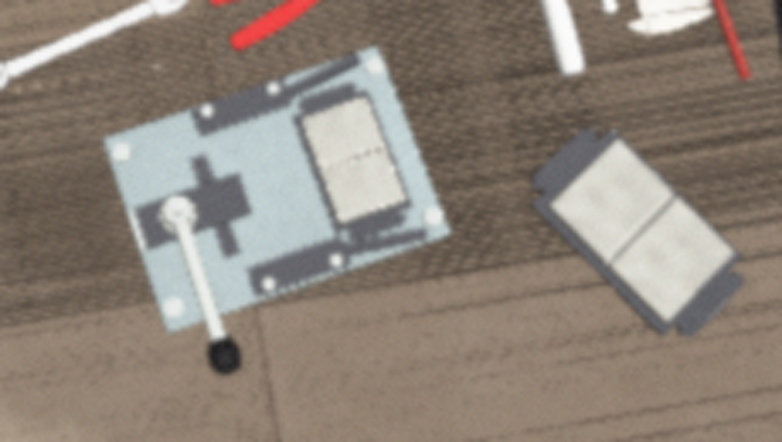

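View pics/c1.png

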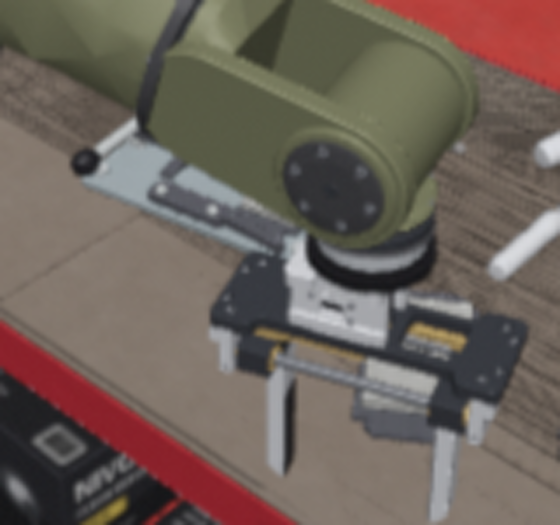

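```bash
cat > h.py <<'E'
import numpy as np,cv2,pickle
def load(n): return pickle.load(open(n,"rb"))
def ray(c,u,v,z):
    R=np.array(c["R"]);t=np.array(c["t"]);o=-R.T@t
    d=R.T@np.array([(u-c["cx"])/c["fx"],(v-c["cy"])/c["fy"],1.])
    return o+d*(z-o[2])/d[2]
def deep(c,u,v):
    D=c["range_z"][int(round(v)),int(round(u))]
    return np.array(c["R"]).T@(D*np.array([(u-c["cx"])/c["fx"],(v-c["cy"])/c["fy"],1.])-np.array(c["t"]))
def proj(c,X):
    p=np.array(c["R"])@X+np.array(c["t"]);return np.array([c["fx"]*p[0]/p[2]+c["cx"],c["fy"]*p[1]/p[2]+c["cy"]])
def cloud(c):
    v,u=np.mgrid[0:384,0:512];D=c["range_z"].astype(float)
    P=np.stack([(u-c["cx"])/c["fx"]*D,(v-c["cy"])/c["fy"]*D,D],-1)-np.array(c["t"])
    return P@np.array(c["R"])
E
python3 - <<'E'
from h import *
np.set_printoptions(precision=1,suppress=True)
c=load("top0.pkl");f=c["frame"];h=cv2.cvtColor(f,cv2.COLOR_RGB2HSV);P=cloud(c)
print("hsv base",h[185,262],h[222,290], h[200,283])
m=((h[...,0]>85)&(h[...,0]<110)&(h[...,1]>15)&(h[...,1]<70)&(h[...,2]>120)).astype(np.uint8)
m[:,:200]=0;m[:,345:]=0;m[:150]=0;m[280:]=0
n,l,s,_=cv2.connectedComponentsWithStats(m);k=1+np.argmax(s[1:,4]);m=(l==k)
print(s[k])
pts=np.argwhere(m)[:,::-1]
W=np.array([ray(c,u,v,12)[:2] for u,v in pts],np.float32)
r=cv2.minAreaRect(W);print(r,cv2.boxPoints(r))
print("depth base z",np.median(P[m][:,2]))
# lining of pad, on z=27
m2=((h[...,1]<45)&(h[...,2]>150)&(h[...,0]<40)).astype(np.uint8)
n,l,s,ce=cv2.connectedComponentsWithStats(m2)
for i in range(1,n):
    if s[i,4]>30 and s[i,1]>150 : 
        q=np.argwhere(l==i)[:,::-1]; z=np.median(P[l==i][:,2])
        w=np.array([ray(c,u,v,z)[:2] for u,v in q],np.float32); print(s[i],ce[i],"z",z,cv2.minAreaRect(w))
# knob
g=(h[...,2]<60).astype(np.uint8);g[:,:255]=0;g[:,278:]=0;g[:255]=0;g[275:]=0
q=np.argwhere(g)[:,::-1];print("knob px",q.mean(0),len(q),np.percentile(P[g>0][:,2],[5,50,95]))
for (u,v) in [(252,222),(256,232),(259,243),(263,255),(266,264)]: print((u,v),deep(c,u,v))
E
```

```text
hsv base [ 15  63 105] [ 92  20 203] [ 92  20 208]
[ 232  175   96   76 2355]
((577.2460327148438, -44.43104553222656), (171.13095092773438, 250.6771697998047), 9.35706615447998) [[ 472.4   65.3]
 [ 513.2 -182. ]
 [ 682.1 -154.2]
 [ 641.3   93.2]]
depth base z 13.050474640337358
[193 153  63  34 396] [225.1 169.8] z 5.073508215534577 ((738.33837890625, 98.4229736328125), (35.443241119384766, 201.0165252685547), 16.641050338745117)
[289 189  31  37 688] [303.5 206.6] z 27.553359251526224 ((586.8734130859375, -112.97364807128906), (96.84558868408203, 60.808956146240234), 9.666760444641113)
[490 189  22  17 156] [502. 196.] z 47.09404651346465 ((521.09375, -672.7383422851562), (59.43346405029297, 41.16194152832031), 60.6746940612793)
[ 362  201   54   53 1382] [388.7 227.1] z 21.61639623024635 ((488.5812072753906, -341.8160705566406), (134.62451171875, 85.85631561279297), 34.12744140625)
[495 222   9   8  50] [498.7 225.1] z 58.92596926871524 ((439.8014831542969, -629.486083984375), (17.321678161621094, 25.905277252197266), 21.90703010559082)
[475 246   5  10  44] [476.8 250.6] z 7.819941438831005 ((380.96209716796875, -579.64990234375), (11.312875747680664, 26.008617401123047), 73.23467254638672)
[184 305  23  14 234] [194.5 311.2] z 10.199530848974987 ((351.359375, 238.1457977294922), (32.70674514770508, 62.04081726074219), 16.29305648803711)
knob px [265.6 264.2] 60 [71.6 76.  79.8]
(252, 222) [557.6  41.4  92.3]
(256, 232) [531.4  35.1  72.7]
(259, 243) [501.1  31.9  66.8]
(263, 255) [467.2  26.7  71.4]
(266, 264) [442.2  22.9  77.1]
```

```bash
python3 - <<'E'
from h import *
np.set_printoptions(precision=3,suppress=True)
c=load("top0.pkl");f=c["frame"];P=cloud(c)
g=cv2.cvtColor(f,cv2.COLOR_RGB2GRAY).astype(float)
def cen(uc,vc,r=2):
    u=200+(uc+.5)/3.4-.5;v=160+(vc+.5)/3.4-.5
    for _ in range(3):
        U,V=int(round(u)),int(round(v)); w=g[V-r:V+r+1,U-r:U+r+1]; w=np.clip(w-np.percentile(w,30),0,None)
        yy,xx=np.mgrid[V-r:V+r+1,U-r:U+r+1]; u=(w*xx).sum()/w.sum();v=(w*yy).sum()/w.sum()
    return u,v
cs=[ray(c,*cen(*p),13)[:2] for p in [(122,151),(173,306),(434,216),(374,65)]]
print("corner screws",np.array(cs),np.mean(cs,0))
ls=[ray(c,*cen(*p),30)[:2] for p in [(207,111),(274,89),(269,284),(336,260)]]
print("lip screws",np.array(ls),np.mean(ls,0))
d1=cs[0]-cs[3];d2=cs[1]-cs[2];print("angles",[np.degrees(np.arctan2(d[1],d[0])) for d in(d1,d2,ls[0]-ls[1],ls[2]-ls[3])])
print([np.degrees(np.arctan2(d[1],d[0]))+90 for d in(cs[1]-cs[0],cs[2]-cs[3],ls[2]-ls[0],ls[3]-ls[1])], [np.linalg.norm(d) for d in (d1,d2,cs[1]-cs[0],cs[2]-cs[3])])
s=cen(177,211,3);print("stud px",s,ray(c,*s,92))
m=P[...,2]; q=np.argwhere((m>84)&(m<100));q=q[(abs(q[:,1]-252)<8)&(abs(q[:,0]-222)<8)];print("stud depth",P[q[:,0],q[:,1]].mean(0),len(q))
# lever points
for v in range(228,260,4):
    row=g[v,245:275];print(v,245+np.argmax(row),P[v,245+np.argmax(row)])
def occ(lo,hi):
    q=P[(m>lo)&(m<hi)&(P[...,0]>330)];return q
# tray
q=P[200:300,95:185].reshape(-1,3);q=q[(q[:,2]>40)];print("tray",q.min(0),q.max(0))
E
```

```text
corner screws [[ 628.874   80.655]
 [ 490.478   57.836]
 [ 529.151 -173.041]
 [ 667.347 -149.529]] [578.962 -46.019]
lip screws [[648.733   2.882]
 [658.586 -56.812]
 [494.455 -23.121]
 [504.404 -82.024]] [576.544 -39.769]
angles [np.float64(99.48861581689171), np.float64(99.50922494030765), np.float64(99.3724461547913), np.float64(99.58779678708409)]
[np.float64(-80.6372430594457), np.float64(-80.34441303815063), np.float64(-80.43302558484027), np.float64(-80.71298603894198)] [np.float64(233.37737447652395), np.float64(234.09401753641447), np.float64(140.26505477441938), np.float64(140.18110868398105)]
stud px (np.float64(252.04137931034484), np.float64(220.67241379310346)) [561.183  40.696  92.   ]
stud depth [563.421  43.176  92.255] 21
228 254 [543.346  38.646  70.991]
232 255 [532.01   37.749  71.488]
236 257 [520.47   34.152  70.147]
240 258 [509.154  33.281  71.604]
244 259 [498.127  32.391  70.529]
248 260 [487.24   31.485  67.886]
252 262 [475.551  27.981  71.026]
256 263 [464.617  27.11   70.389]
tray [412.436  43.092  40.005] [ 633.913  458.702 1125.701]
```

```bash
cat >> h.py <<'E'
from scipy.spatial.transform import Rotation as Ro
A=np.radians(99.45);ex=np.array([np.cos(A),np.sin(A)]);ey=np.array([-ex[1],ex[0]])
O=np.array([576.7,-32.0]);S=O+75*ex
def fx(p): d=np.array(p[:2])-O; return np.array([d@ex,d@ey])
def wf(x,y): return O+x*ex+y*ey
def push(v,r,d):
    u=ey*np.cos(v)+ex*np.sin(v);n=-ey*np.sin(v)+ex*np.cos(v);return S+r*u-d*n
def rel(targets,s=None):
    from cell import monitor
    s=s or monitor.read_state();R=Ro.from_euler("xyz",s["eef_rot"]).as_matrix()
    print("clk %.1f tcp"%s["clock"],np.round(s["eef_pos"],1),"fix",np.round(fx(s["eef_pos"]),1),"rot",np.round(s["eef_rot"],3),"F",np.round(s["wrist_force"],1),"gap %.1f"%s["finger_gap"])
    for t in targets:
        print(np.round(t,1),"->",np.round(R.T@(np.array(t)-s["eef_pos"])/200,3))
E
python3 - <<'E'
from h import *
p=push(0.02,80,45);rel([[*p,175],[*p,52]])
E
```

```text
clk 0.1 tcp [ 186.3 -517.2  174.9] fix [-414.5  464.7] rot [-1.572  0.    -2.796] F [ 0.3 -0.8  1.1] gap 94.1
[491.7 -14.1 175. ] -> [-2.289e+00  1.000e-03 -1.849e+00]
[491.7 -14.1  52. ] -> [-2.289  0.616 -1.848]
```

Candidates for the pad: top image (303,206), the smaller pad on the fixture (lining 97x61 mm, chosen), and (388,227), the larger look-alike on the bench (135x86 mm, rejected). Lever: white bar (250,217)–(266,264) on the fixture. The pliers and spanner at the far side, and the trays at (140,250), are bystanders. The close crop (c0) confirms this. Moving over to the lever, fingers closing.

```bash
python3 -m creep '[{"tx":-0.25,"ty":0,"tz":-0.2,"fingers":0},{"tx":-0.5,"ty":0,"tz":-0.4,"fingers":0},{"tx":-0.75,"ty":0,"tz":-0.6,"fingers":0},{"tx":-1,"ty":0,"tz":-0.8,"fingers":0},{"tx":-1,"ty":0,"tz":-0.8,"fingers":0},{"tx":-1,"ty":0,"tz":-0.8,"fingers":0},{"tx":-1,"ty":0,"tz":-0.8,"fingers":0}]' 20
python3 -m creep '[{"tx":-0.2,"ty":0,"tz":-0.2,"fingers":0},{"tx":-0.4,"ty":0,"tz":-0.4,"fingers":0},{"tx":-0.6,"ty":0,"tz":-0.6,"fingers":0},{"tx":-0.8,"ty":0,"tz":-0.7,"fingers":0},{"tx":-1,"ty":0,"tz":-0.8,"fingers":0},{"tx":-1,"ty":0,"tz":-0.8,"fingers":0},{"tx":-1,"ty":0,"tz":-0.8,"fingers":0}]'
python3 - <<'E'
from h import *
p=push(0.02,80,45);rel([[*p,175],[*p,52]])
E
```

```text
clk 0.1 tcp [ 186.3 -517.2  174.9] fix [-414.5  464.7] rot [-1.572  0.    -2.796] F [ 0.3 -0.8  1.1] gap 94.1
[491.7 -14.1 175. ] -> [-2.289e+00  1.000e-03 -1.849e+00]
[491.7 -14.1  52. ] -> [-2.289  0.616 -1.848]$[0]: bad value
$[0]: bad value
```

```bash
python3 -m creep '[{"tx":-0.25,"ty":0,"tz":-0.2,"turn":0,"fingers":0},{"tx":-0.5,"ty":0,"tz":-0.4,"turn":0,"fingers":0},{"tx":-0.75,"ty":0,"tz":-0.6,"turn":0,"fingers":0},{"tx":-1,"ty":0,"tz":-0.8,"turn":0,"fingers":0},{"tx":-1,"ty":0,"tz":-0.8,"turn":0,"fingers":0},{"tx":-1,"ty":0,"tz":-0.8,"turn":0,"fingers":0},{"tx":-1,"ty":0,"tz":-0.8,"turn":0,"fingers":0}]' 20
python3 - <<'E'
from h import *
p=push(0.02,80,45);rel([[*p,175],[*p,52]])
E
```

```text
clock: 0.8
eef_pos: [320.7, -298.2, 175.1]
eef_rot: [-1.572, 0.0, -2.793]
wrist_force: [-0.3, 0.2, 0.0]
finger_gap: 41.3
clk 0.8 tcp [ 320.7 -298.2  175.1] fix [-220.5  296.2] rot [-1.572  0.    -2.793] F [-0.3  0.2  0. ] gap 41.3
[491.7 -14.1 175. ] -> [-1.288e+00  1.000e-03 -1.043e+00]
[491.7 -14.1  52. ] -> [-1.288  0.616 -1.043]
```

```bash
python3 -m creep '[{"tx":-0.25,"ty":0,"tz":-0.2,"turn":0,"fingers":0},{"tx":-0.5,"ty":0,"tz":-0.4,"turn":0,"fingers":0},{"tx":-0.75,"ty":0,"tz":-0.6,"turn":0,"fingers":0},{"tx":-1,"ty":0,"tz":-0.8,"turn":0,"fingers":0},{"tx":-1,"ty":0,"tz":-0.8,"turn":0,"fingers":0},{"tx":-1,"ty":0,"tz":-0.8,"turn":0,"fingers":0},{"tx":-1,"ty":0,"tz":-0.8,"turn":0,"fingers":0},{"tx":-1,"ty":0,"tz":-0.8,"turn":0,"fingers":0}]'
python3 - <<'E'
from h import *
from cell import optics
p=push(0.02,80,45);rel([[*p,175],[*p,52]])
for n in("scene","top"):
    c=optics.camera(n); cv2.imwrite(f"pics/{n}1.png",c["frame"][:,:,::-1]); pickle.dump(c,open(f"{n}1.pkl","wb"))
cv2.imwrite("pics/s1.png",np.hstack([cv2.imread("pics/scene1.png")[60:360,60:460],cv2.imread("pics/top1.png")[80:380,112:512]]))
E
```

```text
clock: 1.6
eef_pos: [453.7, -81.2, 175.0]
eef_rot: [-1.572, -0.001, -2.795]
wrist_force: [-0.5, 0.2, 0.7]
finger_gap: 0.4
clk 1.6 tcp [453.7 -81.2 175. ] fix [-28.3 129.4] rot [-1.572e+00 -1.000e-03 -2.795e+00] F [-0.5  0.2  0.7] gap 0.4
[491.7 -14.1 175. ] -> [-0.293 -0.    -0.251]
[491.7 -14.1  52. ] -> [-0.293  0.615 -0.25 ]
```

View pics/s1.png

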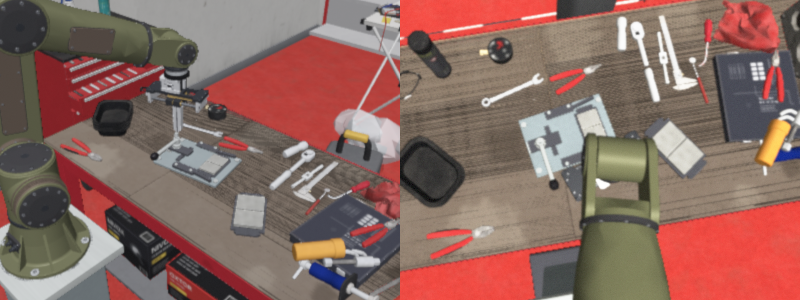

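The scene view now shows the fixture around (215,225), the knob at about (215,216) and the pad near (272,227). I'll triangulate the knob, screws and pad.

```bash
python3 - <<'E'
from h import *
np.set_printoptions(precision=1,suppress=True)
a=load("top0.pkl");b=load("scene1.pkl")
h=cv2.cvtColor(b["frame"],cv2.COLOR_RGB2HSV)
g=(h[...,2]<60).astype(np.uint8);g[:,:205]=0;g[:,225:]=0;g[:206]=0;g[226:]=0
q=np.argwhere(g)[:,::-1];kb=q.mean(0);print(kb,len(q))
def tri(p,q):
    Pm=[np.array([[c["fx"],0,c["cx"]],[0,c["fy"],c["cy"]],[0,0,1]])@np.c_[c["R"],c["t"]] for c in(a,b)]
    X=cv2.triangulatePoints(Pm[0],Pm[1],np.array(p,float),np.array(q,float)).ravel();X=X[:3]/X[3];return X,proj(a,X)-p,proj(b,X)-q
print("knob",tri((265.6,264.2),kb))
P=cloud(b);m2=((h[...,1]<45)&(h[...,2]>150)&(P[...,2]>22)&(P[...,2]<33)).astype(np.uint8);m2[:,:225]=0;m2[:,300:]=0;m2[:180]=0;m2[260:]=0
n,l,s,ce=cv2.connectedComponentsWithStats(m2);k=1+np.argmax(s[1:,4]);print(s[k],ce[k]);print("pad lining",tri((303.5,206.6),ce[k]),cv2.minAreaRect(P[l==k][:,:2].astype(np.float32)),np.median(P[l==k][:,2]))
for nm,X in dict(origin_bed=[*O,12],stud=[*S,92],knob=[*(S+138*ey),64]).items(): print(nm,proj(b,np.array(X)),proj(a,np.array(X)))
cv2.imwrite("pics/z1.png",cv2.resize(b["frame"][195:265,195:315,::-1],None,fx=6,fy=6,interpolation=cv2.INTER_CUBIC))
E
```

```text
[213.9 215.9] 36
knob (array([442.3,  23.7,  62.8]), array([ 0., -0.]), array([-0.,  0.]))
[259 215  29  18 260] [273.6 223.2]
pad lining (array([ 587.3, -113.9,   22.6]), array([ 0.1, -0.2]), array([-0.1,  0. ])) ((584.2559204101562, -116.75059509277344), (97.2314224243164, 59.9313850402832), 8.577447891235352) 25.82550424992995
origin_bed [253.8 217.7] [276.3 215.2]
stud [235.7 192.1] [251.4 219.6]
knob [211.6 217.9] [268.1 269.1]
```

View pics/z1.png

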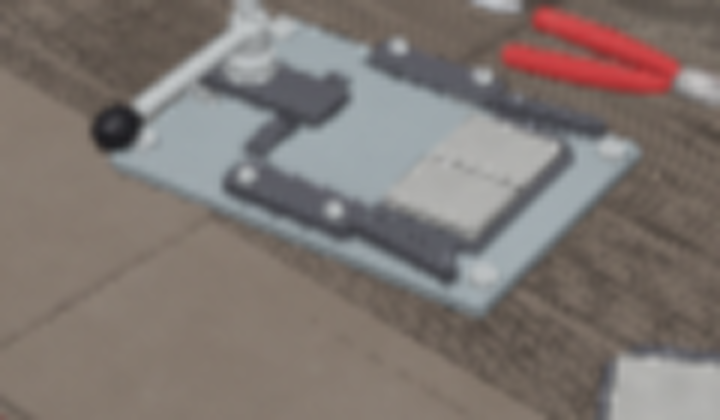

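```bash
python3 -m creep '[{"tx":-0.15,"ty":0,"tz":-0.12,"turn":0,"fingers":0},{"tx":-0.29,"ty":0,"tz":-0.25,"turn":0,"fingers":0},{"tx":-0.29,"ty":0.15,"tz":-0.25,"turn":0,"fingers":0},{"tx":-0.29,"ty":0.3,"tz":-0.25,"turn":0,"fingers":0},{"tx":-0.29,"ty":0.45,"tz":-0.25,"turn":0,"fingers":0},{"tx":-0.29,"ty":0.61,"tz":-0.25,"turn":0,"fingers":0},{"tx":-0.29,"ty":0.61,"tz":-0.25,"turn":0,"fingers":0},{"tx":-0.29,"ty":0.61,"tz":-0.25,"turn":0,"fingers":0}]'
python3 - <<'E'
from h import *
from cell import optics
rel([[*push(v,78,18),52] for v in (0,.3,.6,.9,1.2,1.5,1.8,2.1,2.4,2.7,3.0)])
E
```

```text
clock: 2.5
eef_pos: [491.3, -15.3, 54.0]
eef_rot: [-1.572, -0.0, -2.797]
wrist_force: [0.4, -0.3, 0.1]
finger_gap: 0.6
clk 2.5 tcp [491.3 -15.3  54. ] fix [30.5 81.5] rot [-1.572 -0.    -2.797] F [ 0.4 -0.3  0.1] gap 0.6
[490.4  11.4  52. ] -> [-0.041  0.01  -0.127]
[484.7  34.6  52. ] -> [-0.053  0.01  -0.246]
[486.1  58.5  52. ] -> [-0.1    0.01  -0.356]
[494.5  80.9  52. ] -> [-0.177  0.01  -0.448]
[509.1  99.9  52. ] -> [-0.278  0.01  -0.512]
[528.7 113.6  52. ] -> [-0.394  0.01  -0.544]
[551.4 121.   52. ] -> [-0.513  0.01  -0.54 ]
[575.4 121.3  52. ] -> [-0.626  0.01  -0.501]
[598.3 114.5  52. ] -> [-0.723  0.01  -0.43 ]
[618.2 101.2  52. ] -> [-0.794  0.01  -0.334]
[633.3  82.7  52. ] -> [-0.834  0.01  -0.221]
```

```bash
python3 -m creep '[{"tx":-0.04,"ty":0.01,"tz":-0.08,"turn":0,"fingers":0},{"tx":-0.04,"ty":0.01,"tz":-0.127,"turn":0,"fingers":0},{"tx":-0.045,"ty":0.01,"tz":-0.19,"turn":0,"fingers":0},{"tx":-0.053,"ty":0.01,"tz":-0.246,"turn":0,"fingers":0},{"tx":-0.075,"ty":0.01,"tz":-0.3,"turn":0,"fingers":0},{"tx":-0.1,"ty":0.01,"tz":-0.356,"turn":0,"fingers":0},{"tx":-0.137,"ty":0.01,"tz":-0.405,"turn":0,"fingers":0},{"tx":-0.177,"ty":0.01,"tz":-0.448,"turn":0,"fingers":0},{"tx":-0.225,"ty":0.01,"tz":-0.483,"turn":0,"fingers":0},{"tx":-0.278,"ty":0.01,"tz":-0.512,"turn":0,"fingers":0},{"tx":-0.278,"ty":0.01,"tz":-0.512,"turn":0,"fingers":0}]'
python3 - <<'E'
from h import *
from cell import optics
c=optics.camera("scene"); cv2.imwrite("pics/s2.png",cv2.resize(c["frame"][150:280,170:330,::-1],None,fx=4,fy=4,interpolation=cv2.INTER_CUBIC))
rel([[*push(v,78,18),54] for v in (1.2,1.35,1.5,1.65,1.8,1.95,2.1,2.25,2.4,2.55,2.7,2.85)])
E
```

```text
clock: 3.6
eef_pos: [510.0, 100.8, 52.0]
eef_rot: [-1.572, 0.0, -2.796]
wrist_force: [-1.0, -0.2, 0.3]
finger_gap: 0.4
clk 3.6 tcp [509.4 100.2  51.8] fix [141.4  44.7] rot [-1.572e+00 -1.000e-03 -2.796e+00] F [-1.   0.6  0. ] gap 0.7
[509.1  99.9  54. ] -> [ 0.002 -0.011  0.001]
[518.4 107.5  54. ] -> [-0.055 -0.011 -0.019]
[528.7 113.6  54. ] -> [-0.113 -0.011 -0.031]
[539.8 118.2  54. ] -> [-0.173 -0.011 -0.033]
[551.4 121.   54. ] -> [-0.233 -0.011 -0.027]
[563.4 122.   54. ] -> [-0.291 -0.011 -0.011]
[575.4 121.3  54. ] -> [-0.346 -0.011  0.012]
[587.1 118.7  54. ] -> [-0.397 -0.011  0.044]
[598.3 114.5  54. ] -> [-0.442 -0.011  0.083]
[608.8 108.6  54. ] -> [-0.482 -0.011  0.128]
[618.2 101.2  54. ] -> [-0.514 -0.011  0.179]
[626.5  92.5  54. ] -> [-0.538 -0.011  0.234]
```

View pics/s2.png

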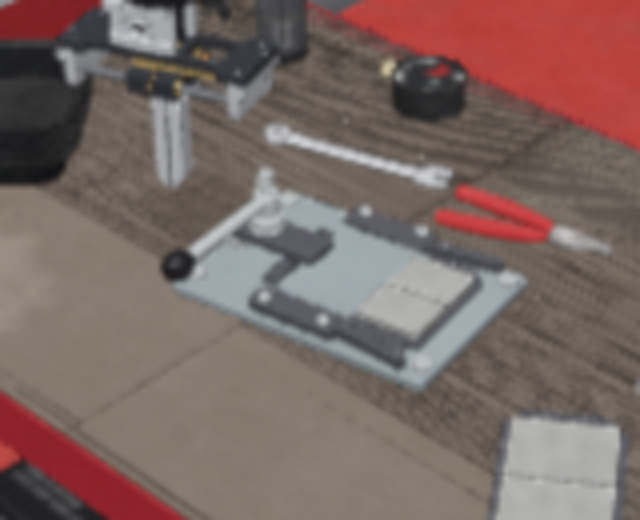

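```bash
python3 - <<'E'
from h import *
from cell import optics
b=optics.camera("scene");c=optics.camera("top"); cv2.imwrite("pics/t2.png",cv2.resize(c["frame"][150:290,190:350,::-1],None,fx=4,fy=4,interpolation=cv2.INTER_CUBIC))
from cell import monitor
s=monitor.read_state();p=proj(b,s["eef_pos"]);print(p,(p-[170,150])*4, deep(b,214,216),s["wrist_force"])
h=cv2.cvtColor(b["frame"],cv2.COLOR_RGB2HSV)
g=(h[...,2]<60).astype(np.uint8);g[:,:200]=0;g[:,235:]=0;g[:206]=0;g[226:]=0
print(np.argwhere(g)[:,::-1].mean(0))
E
```

```text
[213.36873471 201.97526696] [173.47493884 207.90106783] [434.02709005  13.46061051  71.54331668] [-0.59412643 -1.20856871  0.17455459]
[214. 216.]
```

View pics/t2.png

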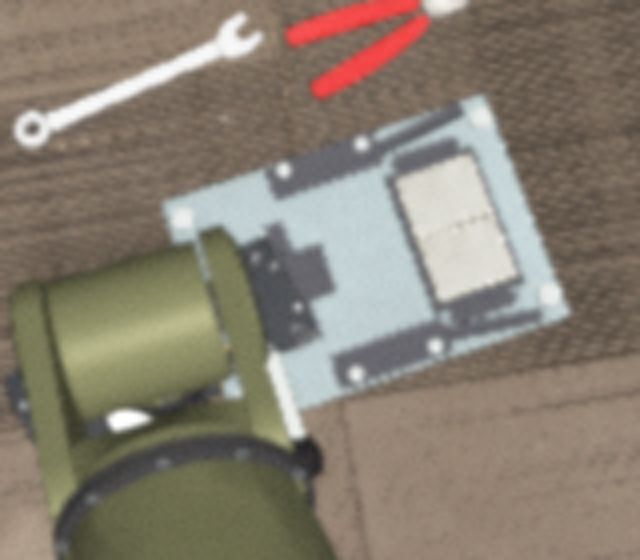

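The lever hasn't moved: the knob is still at scene (214,216), and the fingertips passed over it. In the picture they end about 6 px above where the reported TCP projects. I'll measure that offset.

```bash
python3 - <<'E'
from h import *
from cell import optics,monitor
np.set_printoptions(precision=1,suppress=True)
def rep(c,tcp,rad):
    P=cloud(c);d=np.hypot(P[...,0]-tcp[0],P[...,1]-tcp[1]);m=(d<rad)&(P[...,2]>tcp[2]-25)&(P[...,2]<tcp[2]+60)&(c["range_z"]>0)
    z=P[m]; 
    vs=np.argwhere(m);print("n",len(z),"tcp",tcp,"proj",proj(c,np.array(tcp)),"lowest rows");
    o=np.argsort(-vs[:,0])[:14]
    print(np.c_[vs[o][:,::-1],P[vs[o][:,0],vs[o][:,1]]])
rep(load("scene1.pkl"),[453.7,-81.2,175.0],30)
b=optics.camera("scene");pickle.dump(b,open("scene2.pkl","wb"))
rep(b,monitor.read_state()["eef_pos"],30)
rep(load("scene0.pkl"),[186.4,-517.2,174.9],75)
E
```

```text
n 72 tcp [453.7, -81.2, 175.0] proj [237.6 197.9] lowest rows
[[ 236.   191.   443.9  -85.3  206.7]
 [ 237.   191.   445.2  -88.2  207.3]
 [ 238.   191.   449.3  -88.4  205.5]
 [ 239.   191.   445.1  -97.1  211.1]
 [ 236.   190.   445.7  -83.5  208.7]
 [ 235.   190.   444.6  -80.2  207.7]
 [ 239.   190.   445.8  -96.5  214.1]
 [ 240.   190.   446.3 -100.3  215.5]
 [ 237.   190.   445.   -88.6  211.1]
 [ 238.   190.   446.6  -91.3  211.5]
 [ 237.   189.   447.5  -86.1  212.5]
 [ 236.   189.   443.8  -85.6  214. ]
 [ 238.   189.   445.4  -92.6  216.2]
 [ 239.   189.   445.5  -96.9  218. ]]
n 56 tcp [508.9  99.5  52. ] proj [213.4 202. ] lowest rows
[[212.  196.  499.6  93.9  83.9]
 [213.  196.  502.2  91.6  83.6]
 [214.  196.  500.9  84.8  87.2]
 [214.  195.  501.5  85.2  90.8]
 [215.  195.  504.   82.8  90.7]
 [213.  195.  502.5  91.7  87.6]
 [212.  195.  502.7  97.2  85.1]
 [211.  195.  498.3  97.3  87.2]
 [215.  194.  502.3  80.5  96.6]
 [210.  194.  501.  105.6  86.4]
 [212.  194.  499.7  93.3  92.3]
 [211.  194.  495.9  94.2  93.7]
 [216.  194.  507.6  81.4  93.7]
 [214.  194.  497.8  80.5  98.7]]
n 137 tcp [186.4, -517.2, 174.9] proj [291.1 318.1] lowest rows
[[ 313.   319.   195.3 -569.5  203.4]
 [ 314.   318.   194.3 -572.6  209.5]
 [ 315.   318.   195.3 -574.4  210. ]
 [ 313.   318.   194.  -570.2  208. ]
 [ 312.   318.   194.5 -567.3  205.4]
 [ 312.   317.   195.1 -566.7  207.6]
 [ 317.   317.   197.5 -577.8  213.8]
 [ 313.   317.   196.7 -568.2  207.4]
 [ 316.   317.   196.8 -575.7  212.8]
 [ 315.   317.   195.6 -574.   212.6]
 [ 314.   317.   195.7 -571.4  210.6]
 [ 317.   316.   196.8 -578.   217.4]
 [ 312.   316.   196.1 -565.8  209.2]
 [ 313.   316.   195.3 -568.9  212. ]]
```

```bash
python3 - <<'E'
from h import *
from cell import monitor
b=load("scene2.pkl");b1=load("scene1.pkl");b0=load("scene0.pkl")
t=np.array(monitor.read_state()["eef_pos"])
for dz in (10,15,20,25,30): print(dz,[proj(b,t+[dx,dy,dz]).round(1).tolist() for dx,dy in((0,0),(-7,-10))], proj(b1,np.array([453.7-7,-81.2-10,175+dz])).round(1), proj(b0,np.array([186.4+.339*53-5,-517.2-.941*53-8,175+dz])).round(1))
im=np.hstack([cv2.resize(x["frame"][v-20:v+20,u-20:u+20,::-1],(264,264),interpolation=cv2.INTER_NEAREST) for x,u,v in((b,213,195),(b1,237,190),(b0,315,315))]);cv2.imwrite("pics/tip.png",im)
E
```

```text
10 [[213.2, 199.6], [213.7, 201.5]] [238.2 197.3] [315.7 325.3]
15 [[213.1, 198.4], [213.6, 200.3]] [238.2 195.9] [315.9 323.6]
20 [[213.1, 197.2], [213.5, 199.1]] [238.1 194.6] [316. 322.]
25 [[213.0, 196.0], [213.5, 197.9]] [238.1 193.2] [316.1 320.4]
30 [[212.9, 194.8], [213.4, 196.6]] [238.1 191.8] [316.3 318.8]
```

View pics/tip.png

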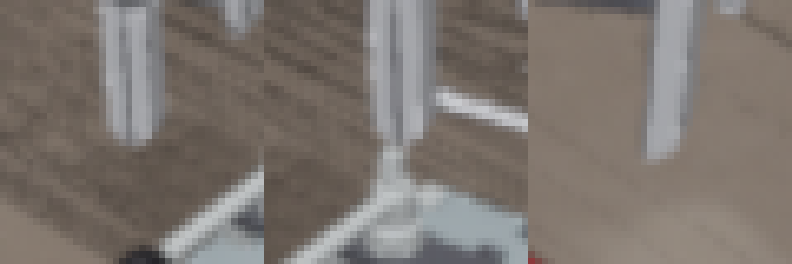

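The fingertips are really about 28 mm above the reported TCP; three pictures agree. So a reported z of 24 puts the tips at about 52. I'll go back over the lever with more height and come down behind it.

```bash
python3 - <<'E'
from h import *
p=push(0.02,80,45);rel([[*p,80],[*p,24]])
E
```

```text
clk 3.8 tcp [508.9  99.5  52. ] fix [140.9  45.3] rot [-1.572e+00 -1.000e-03 -2.797e+00] F [-0.  -0.1  0.3] gap 0.3
[491.7 -14.1  80. ] -> [ 0.273 -0.14   0.506]
[491.7 -14.1  24. ] -> [0.272 0.14  0.506]
```

```bash
python3 -m creep '[{"tx":0,"ty":-0.14,"tz":0,"turn":0,"fingers":0},{"tx":0.09,"ty":-0.14,"tz":0.16,"turn":0,"fingers":0},{"tx":0.18,"ty":-0.14,"tz":0.33,"turn":0,"fingers":0},{"tx":0.27,"ty":-0.14,"tz":0.5,"turn":0,"fingers":0},{"tx":0.27,"ty":-0.14,"tz":0.5,"turn":0,"fingers":0},{"tx":0.27,"ty":-0.05,"tz":0.5,"turn":0,"fingers":0},{"tx":0.27,"ty":0.05,"tz":0.5,"turn":0,"fingers":0},{"tx":0.27,"ty":0.14,"tz":0.5,"turn":0,"fingers":0},{"tx":0.27,"ty":0.14,"tz":0.5,"turn":0,"fingers":0}]'
python3 - <<'E'
from h import *
from cell import optics
c=optics.camera("scene"); cv2.imwrite("pics/s3.png",cv2.resize(c["frame"][150:280,170:330,::-1],None,fx=4,fy=4,interpolation=cv2.INTER_CUBIC))
rel([[*push(v,78,18),24] for v in (0,.15,.3,.45,.6,.75,.9,1.05,1.2)])
E
```

```text
clock: 4.7
eef_pos: [490.4, -12.5, 22.2]
eef_rot: [-1.573, -0.004, -2.798]
wrist_force: [-0.5, 0.3, 0.3]
finger_gap: 0.7
clk 4.8 tcp [491.3 -12.6  23.5] fix [33.1 81.1] rot [-1.572e+00 -2.000e-03 -2.797e+00] F [0.1 0.4 0.4] gap 0.6
[490.4  11.4  24. ] -> [-0.037 -0.002 -0.115]
[486.7  22.8  24. ] -> [-0.038 -0.002 -0.175]
[484.7  34.6  24. ] -> [-0.049 -0.002 -0.234]
[484.5  46.6  24. ] -> [-0.068 -0.002 -0.29 ]
[486.1  58.5  24. ] -> [-0.096 -0.002 -0.344]
[489.4  70.1  24. ] -> [-0.131 -0.002 -0.392]
[494.5  80.9  24. ] -> [-0.173 -0.002 -0.435]
[501.1  91.   24. ] -> [-0.221 -0.002 -0.471]
[509.1  99.9  24. ] -> [-0.274 -0.002 -0.499]
```

View pics/s3.png

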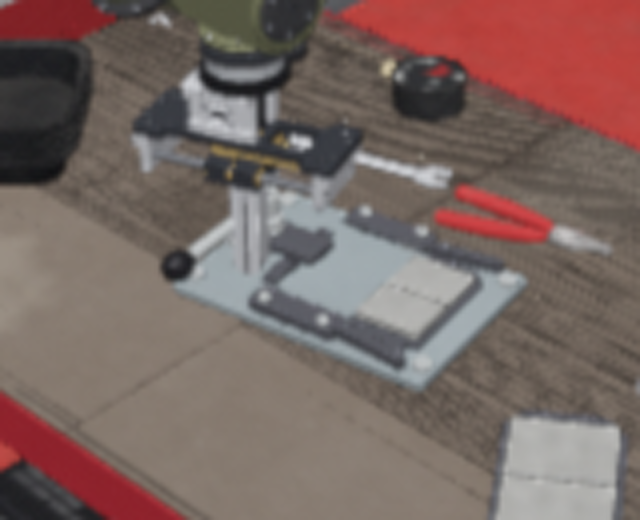

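```bash
python3 -m creep '[{"tx":-0.037,"ty":0,"tz":-0.06,"turn":0,"fingers":0},{"tx":-0.037,"ty":0,"tz":-0.115,"turn":0,"fingers":0},{"tx":-0.04,"ty":0,"tz":-0.175,"turn":0,"fingers":0},{"tx":-0.049,"ty":0,"tz":-0.234,"turn":0,"fingers":0},{"tx":-0.068,"ty":0,"tz":-0.29,"turn":0,"fingers":0},{"tx":-0.096,"ty":0,"tz":-0.344,"turn":0,"fingers":0},{"tx":-0.096,"ty":0,"tz":-0.344,"turn":0,"fingers":0}]'
python3 - <<'E'
from h import *
from cell import optics
c=optics.camera("scene"); cv2.imwrite("pics/s4.png",cv2.resize(c["frame"][150:280,170:330,::-1],None,fx=4,fy=4,interpolation=cv2.INTER_CUBIC))
rel([[*push(v,78,18),26] for v in (.6,.75,.9,1.05,1.2,1.35,1.5,1.65,1.8,1.95,2.1,2.25,2.4,2.55,2.7,2.85)])
E
```

```text
clock: 5.45
eef_pos: [486.0, 60.1, 24.3]
eef_rot: [-1.572, -0.002, -2.796]
wrist_force: [-1.2, 0.0, 0.6]
finger_gap: 0.4
clk 5.5 tcp [485.9  59.6  24.1] fix [105.3  74.5] rot [-1.572e+00 -2.000e-03 -2.796e+00] F [-0.7  0.6  0.2] gap 0.6
[486.1  58.5  26. ] -> [ 0.001 -0.01   0.005]
[489.4  70.1  26. ] -> [-0.034 -0.01  -0.043]
[494.5  80.9  26. ] -> [-0.076 -0.01  -0.086]
[501.1  91.   26. ] -> [-0.124 -0.01  -0.122]
[509.1  99.9  26. ] -> [-0.177 -0.01  -0.15 ]
[518.4 107.5  26. ] -> [-0.234 -0.01  -0.17 ]
[528.7 113.6  26. ] -> [-0.293 -0.01  -0.182]
[539.8 118.2  26. ] -> [-0.352 -0.01  -0.184]
[551.4 121.   26. ] -> [-0.412 -0.01  -0.178]
[563.4 122.   26. ] -> [-0.47  -0.01  -0.162]
[575.4 121.3  26. ] -> [-0.525 -0.01  -0.138]
[587.1 118.7  26. ] -> [-0.576 -0.01  -0.107]
[598.3 114.5  26. ] -> [-0.622 -0.011 -0.068]
[608.8 108.6  26. ] -> [-0.661 -0.011 -0.022]
[618.2 101.2  26. ] -> [-0.693 -0.011  0.028]
[626.5  92.5  26. ] -> [-0.717 -0.011  0.083]
```

View pics/s4.png

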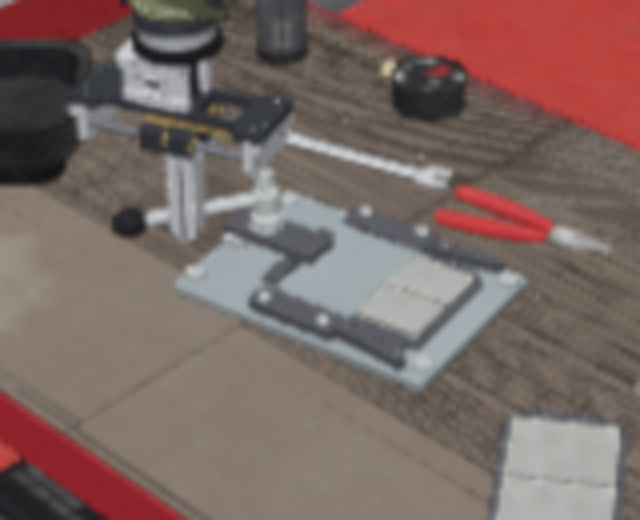

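```bash
python3 -m creep '[{"tx":-0.034,"ty":-0.01,"tz":-0.043,"turn":0,"fingers":0},{"tx":-0.076,"ty":-0.01,"tz":-0.086,"turn":0,"fingers":0},{"tx":-0.124,"ty":-0.01,"tz":-0.122,"turn":0,"fingers":0},{"tx":-0.177,"ty":-0.01,"tz":-0.15,"turn":0,"fingers":0},{"tx":-0.234,"ty":-0.01,"tz":-0.17,"turn":0,"fingers":0},{"tx":-0.293,"ty":-0.01,"tz":-0.182,"turn":0,"fingers":0},{"tx":-0.352,"ty":-0.01,"tz":-0.184,"turn":0,"fingers":0},{"tx":-0.412,"ty":-0.01,"tz":-0.178,"turn":0,"fingers":0},{"tx":-0.47,"ty":-0.01,"tz":-0.162,"turn":0,"fingers":0},{"tx":-0.525,"ty":-0.01,"tz":-0.138,"turn":0,"fingers":0},{"tx":-0.576,"ty":-0.01,"tz":-0.107,"turn":0,"fingers":0},{"tx":-0.622,"ty":-0.01,"tz":-0.068,"turn":0,"fingers":0},{"tx":-0.661,"ty":-0.01,"tz":-0.022,"turn":0,"fingers":0},{"tx":-0.661,"ty":-0.01,"tz":-0.022,"turn":0,"fingers":0}]'
python3 - <<'E'
from h import *
from cell import optics
c=optics.camera("scene"); cv2.imwrite("pics/s5.png",cv2.resize(c["frame"][150:280,170:330,::-1],None,fx=4,fy=4,interpolation=cv2.INTER_CUBIC));pickle.dump(c,open("scene5.pkl","wb"))
for v in (2.2,2.4,2.6,2.8,3):
    print(v,proj(c,np.array([*(S+138*(ey*np.cos(v)+ex*np.sin(v))),64+2.86*v])).round(1))
rel([[*push(v,78,18),26] for v in (2.4,2.55,2.7,2.85)])
E
```

```text
clock: 6.9
eef_pos: [609.1, 108.6, 25.8]
eef_rot: [-1.573, -0.002, -2.797]
wrist_force: [0.0, 0.1, -0.3]
finger_gap: 0.6
2.2 [224.3 178.5]
2.4 [231.6 177.4]
2.6 [238.9 177. ]
2.8 [246.2 177.3]
3 [253.1 178.5]
clk 7.0 tcp [608.8 108.7  25.8] fix [133.5 -54.8] rot [-1.573e+00 -1.000e-03 -2.796e+00] F [-0.  -0.6 -0.2] gap 0.4
[598.3 114.5  26. ] -> [ 0.04  -0.001 -0.045]
[608.8 108.6  26. ] -> [ 0.001 -0.001  0.   ]
[618.2 101.2  26. ] -> [-0.032 -0.001  0.051]
[626.5  92.5  26. ] -> [-0.056 -0.001  0.106]
```

View pics/s5.png

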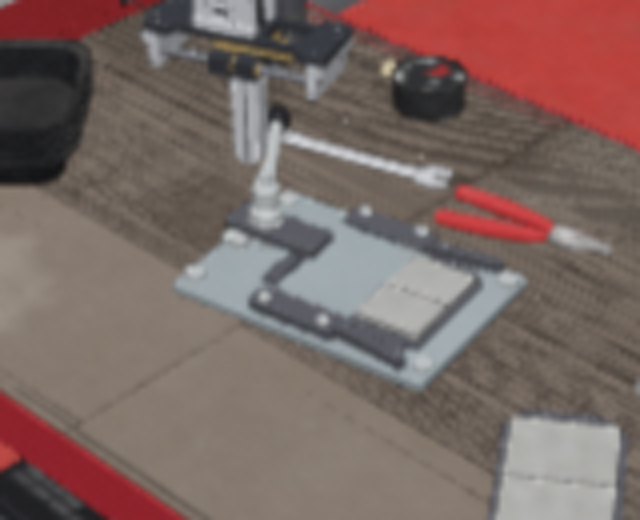

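The knob is at scene (240,180), which puts the lever at about 2.6 rad. I'll push a little further for margin, back off to the +y side, and lift.

```bash
python3 -m creep '[{"tx":-0.032,"ty":0,"tz":0.05,"turn":0,"fingers":0},{"tx":-0.046,"ty":0,"tz":0.08,"turn":0,"fingers":0},{"tx":-0.046,"ty":0,"tz":0.08,"turn":0,"fingers":0},{"tx":-0.02,"ty":0,"tz":-0.02,"turn":0,"fingers":0},{"tx":0,"ty":0,"tz":-0.1,"turn":0,"fingers":0},{"tx":0,"ty":-0.2,"tz":-0.1,"turn":0,"fingers":0},{"tx":0,"ty":-0.4,"tz":-0.1,"turn":0,"fingers":0},{"tx":0,"ty":-0.6,"tz":-0.1,"turn":0,"fingers":0},{"tx":0,"ty":-0.6,"tz":-0.1,"turn":0,"fingers":0}]'
python3 - <<'E'
from h import *
from cell import optics
for n in("scene","top"):
    c=optics.camera(n); cv2.imwrite(f"pics/{n}6.png",c["frame"][:,:,::-1]); pickle.dump(c,open(f"{n}6.pkl","wb"))
a=cv2.imread("pics/scene6.png")[150:280,170:330];b=cv2.imread("pics/top6.png")[150:280,200:360]
cv2.imwrite("pics/s6.png",cv2.resize(np.hstack([a,b]),None,fx=2.5,fy=2.5,interpolation=cv2.INTER_CUBIC))
c=load("scene6.pkl")
for v in (2.6,2.7,2.8,3): print(v,proj(c,np.array([*(S+138*(ey*np.cos(v)+ex*np.sin(v))),64+2.86*v])).round(1))
rel([])
E
```

```text
clock: 7.85
eef_pos: [603.7, 129.3, 152.0]
eef_rot: [-1.571, 0.008, -2.795]
wrist_force: [-0.1, -0.2, -0.2]
finger_gap: 0.4
2.6 [238.9 177. ]
2.7 [242.6 177.1]
2.8 [246.2 177.3]
3 [253.1 178.5]
clk 8.0 tcp [601.8 128.7 146.4] fix [154.4 -51.1] rot [-1.572  0.    -2.795] F [-0.2 -0.  -0.3] gap 0.1
```

View pics/s6.png

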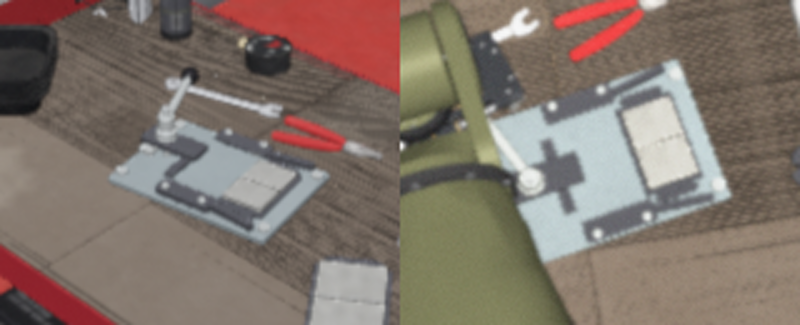

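```bash
python3 - <<'E'
from h import *
from cell import monitor
np.set_printoptions(precision=3,suppress=True)
s=monitor.read_state();print(s["joints"])
p=wf(-131,2);rel([[*p,146]],s)
# pad pose from the new pictures
for n,z in(("top6",27.3),("scene6",27.)):
    c=load(n+".pkl");P=cloud(c);h=cv2.cvtColor(c["frame"],cv2.COLOR_RGB2HSV)
    F=np.stack([(P[...,:2]-O)@ex,(P[...,:2]-O)@ey],-1)
    m=(h[...,1]<45)&(h[...,2]>150)&(h[...,0]<40)&(abs(F[...,0]+80)<45)&(abs(F[...,1])<58)
    _,l,st,_=cv2.connectedComponentsWithStats(m.astype(np.uint8));k=1+np.argmax(st[1:,4])
    w=np.array([fx(ray(c,u,v,z)) for v,u in np.argwhere(l==k)],np.float32);print(n,cv2.minAreaRect(w))
E
```

```text
[0.15  0.469 1.357 0.001 1.316 1.374]
clk 8.0 tcp [601.8 128.7 146.4] fix [154.4 -51.1] rot [-1.572  0.    -2.795] F [-0.2 -0.  -0.3] gap 0.1
[ 596.2 -161.6  146. ] -> [0.519 0.    1.355]
top6 ((-81.73031616210938, 3.1737403869628906), (61.14574432373047, 96.94932556152344), 0.24037739634513855)
scene6 ((-86.17007446289062, 8.099594116210938), (96.3167724609375, 56.183231353759766), 88.06990051269531)
```

```bash
python3 -m creep '[{"tx":0.08,"ty":-0.1,"tz":0.2,"turn":-0.045,"fingers":50},{"tx":0.15,"ty":-0.1,"tz":0.4,"turn":-0.09,"fingers":50},{"tx":0.23,"ty":-0.1,"tz":0.6,"turn":-0.135,"fingers":50},{"tx":0.3,"ty":-0.1,"tz":0.8,"turn":-0.18,"fingers":50},{"tx":0.38,"ty":-0.1,"tz":1,"turn":-0.225,"fingers":50},{"tx":0.38,"ty":-0.1,"tz":1,"turn":-0.27,"fingers":50},{"tx":0.38,"ty":-0.1,"tz":1,"turn":-0.315,"fingers":50},{"tx":0.38,"ty":-0.1,"tz":1,"turn":-0.36,"fingers":50},{"tx":0.38,"ty":-0.1,"tz":1,"turn":-0.405,"fingers":50},{"tx":0.38,"ty":-0.1,"tz":1,"turn":-0.442,"fingers":50},{"tx":0.38,"ty":-0.1,"tz":1,"turn":-0.442,"fingers":50},{"tx":0.38,"ty":-0.1,"tz":1,"turn":-0.442,"fingers":50}]'
python3 - <<'E'
from h import *
p=wf(-131,2);rel([[*p,100],[*p,0]])
E
```

```text
clock: 9.15
eef_pos: [597.7, -84.7, 165.1]
eef_rot: [-1.573, 0.002, -1.41]
wrist_force: [1.0, -0.0, -0.4]
finger_gap: 50.2
clk 9.2 tcp [597.7 -84.7 165.1] fix [-55.4 -12.1] rot [-1.573  0.002 -1.41 ] F [ 1.  -0.  -0.4] gap 50.2
[ 596.2 -161.6  100. ] -> [ 0.379  0.325 -0.068]
[ 596.2 -161.6    0. ] -> [ 0.38   0.825 -0.068]
```

```bash
python3 -m creep '[{"tx":0.2,"ty":0,"tz":-0.03,"turn":0,"fingers":50},{"tx":0.38,"ty":0,"tz":-0.068,"turn":0,"fingers":50},{"tx":0.38,"ty":0.1,"tz":-0.068,"turn":0,"fingers":50},{"tx":0.38,"ty":0.3,"tz":-0.068,"turn":0,"fingers":50},{"tx":0.38,"ty":0.5,"tz":-0.068,"turn":0,"fingers":50},{"tx":0.38,"ty":0.7,"tz":-0.068,"turn":0,"fingers":50},{"tx":0.38,"ty":0.8,"tz":-0.068,"turn":0,"fingers":50},{"tx":0.38,"ty":0.8,"tz":-0.068,"turn":0,"fingers":50},{"tx":0.38,"ty":0.8,"tz":-0.068,"turn":0,"fingers":50}]'
python3 - <<'E'
from h import *
from cell import optics
c=optics.camera("scene"); cv2.imwrite("pics/s7.png",cv2.resize(c["frame"][150:280,200:360,::-1],None,fx=4,fy=4,interpolation=cv2.INTER_CUBIC))
rel([[*wf(-131,2),-10]])
E
```

```text
clock: 10.05
eef_pos: [596.4, -161.5, 5.5]
eef_rot: [-1.572, 0.002, -1.411]
wrist_force: [-0.1, 0.2, -0.2]
finger_gap: 50.2
clk 10.1 tcp [ 596.9 -161.7    6.3] fix [-131.2    1.4] rot [-1.571e+00  1.000e-03 -1.411e+00] F [0.2 0.9 0.3] gap 49.9
[ 596.2 -161.6  -10. ] -> [-0.001  0.081 -0.003]
```

View pics/s7.png

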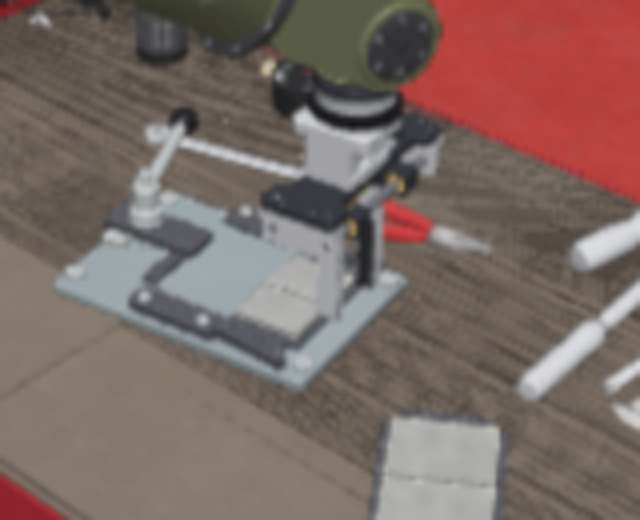

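```bash
for i in 1; do python3 -m creep '[{"tx":0,"ty":0.035,"tz":0,"turn":0,"fingers":50},{"tx":0,"ty":0.075,"tz":0,"turn":0,"fingers":50},{"tx":0,"ty":0.075,"tz":0,"turn":0,"fingers":50}]'; python3 -m creep '[{"tx":0,"ty":0.015,"tz":0,"turn":0,"fingers":50},{"tx":0,"ty":0.015,"tz":0,"turn":0,"fingers":50}]'; python3 -m creep '[{"tx":0,"ty":0.01,"tz":0,"turn":0,"fingers":50},{"tx":0,"ty":0.01,"tz":0,"turn":0,"fingers":50}]'; done
```

```text
clock: 10.4
eef_pos: [596.4, -161.5, -9.6]
eef_rot: [-1.572, 0.002, -1.411]
wrist_force: [-0.0, -0.5, -1.1]
finger_gap: 50.1
clock: 10.6
eef_pos: [596.2, -161.4, -13.0]
eef_rot: [-1.573, 0.002, -1.411]
wrist_force: [0.3, -0.2, -0.2]
finger_gap: 49.8
clock: 10.8
eef_pos: [596.1, -161.4, -15.2]
eef_rot: [-1.573, 0.002, -1.411]
wrist_force: [0.6, 0.1, -0.3]
finger_gap: 49.5
```

```bash
python3 -m creep '[{"tx":0,"ty":0.005,"tz":0,"turn":0,"fingers":50},{"tx":0,"ty":0.005,"tz":0,"turn":0,"fingers":50}]' | grep -E "pos|force"; python3 - <<'E'
from h import *
from cell import optics
c=optics.camera("scene"); cv2.imwrite("pics/s8.png",cv2.resize(c["frame"][200:250,240:310,::-1],None,fx=9,fy=9,interpolation=cv2.INTER_CUBIC))
rel([])
E
```

```text
eef_pos: [596.0, -161.4, -16.3]
wrist_force: [-0.7, 0.4, 1.1]
clk 11.1 tcp [ 596.1 -161.4  -16.2] fix [-130.8    2.1] rot [-1.573  0.002 -1.411] F [0.1 0.1 0.4] gap 50.2
```

View pics/s8.png

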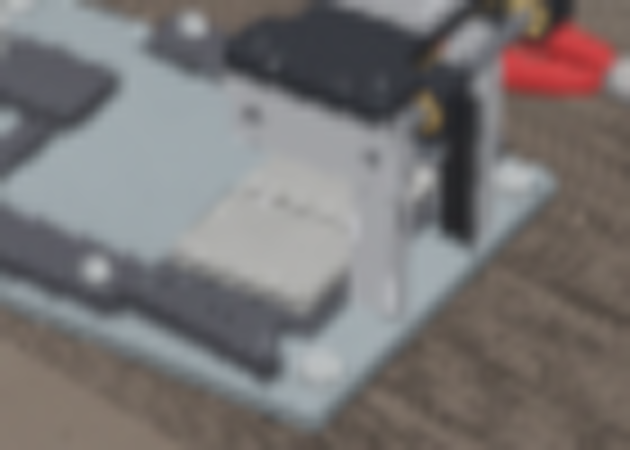

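```bash
for i in 1; do python3 -m creep '[{"tx":0,"ty":0.005,"tz":0,"turn":0,"fingers":50},{"tx":0,"ty":0.005,"tz":0,"turn":0,"fingers":50}]' | grep -E "pos|force";  python3 -m creep '[{"tx":0,"ty":0.005,"tz":0,"turn":0,"fingers":50},{"tx":0,"ty":0.005,"tz":0,"turn":0,"fingers":50}]' | grep -E "pos|force"; done
```

```text
eef_pos: [596.0, -161.4, -17.3]
wrist_force: [-1.2, -0.0, 0.0]
eef_pos: [596.2, -161.4, -17.8]
wrist_force: [-2.1, 1.5, 5.0]
```

Bed contact is at reported z ≈ -17.8 (5 N up). I'll lift about 2.5 mm and start pushing the pad.

```bash
python3 -m creep '[{"tx":0,"ty":-0.014,"tz":0,"turn":0,"fingers":50},{"tx":-0.03,"ty":-0.014,"tz":0,"turn":0,"fingers":50},{"tx":-0.06,"ty":-0.014,"tz":0,"turn":0,"fingers":50},{"tx":-0.09,"ty":-0.014,"tz":0,"turn":0,"fingers":50},{"tx":-0.12,"ty":-0.014,"tz":0,"turn":0,"fingers":50},{"tx":-0.15,"ty":-0.014,"tz":0,"turn":0,"fingers":50},{"tx":-0.17,"ty":-0.014,"tz":0,"turn":0,"fingers":50},{"tx":-0.17,"ty":-0.014,"tz":0,"turn":0,"fingers":50}]'
python3 - <<'E'
from h import *
from cell import optics
for n in("scene","top"):
    c=optics.camera(n); cv2.imwrite(f"pics/{n}9.png",c["frame"][:,:,::-1]); pickle.dump(c,open(f"{n}9.pkl","wb"))
a=cv2.imread("pics/scene9.png")[170:270,200:320];b=cv2.imread("pics/top9.png")[160:260,225:345]
cv2.imwrite("pics/s9.png",cv2.resize(np.hstack([a,b]),None,fx=3.3,fy=3.3,interpolation=cv2.INTER_CUBIC))
rel([[*wf(-43,2),-15]])
E
```

```text
clock: 12.25
eef_pos: [590.8, -127.2, -14.8]
eef_rot: [-1.572, 0.002, -1.411]
wrist_force: [0.7, -1.7, 0.8]
finger_gap: 49.5
clk 12.3 tcp [ 590.5 -127.3  -15. ] fix [-96.3   2. ] rot [-1.573  0.003 -1.411] F [ 0.2 -0.9  0.5] gap 50.2
[581.8 -74.7 -15. ] -> [-0.266  0.    -0.001]
```

View pics/s9.png

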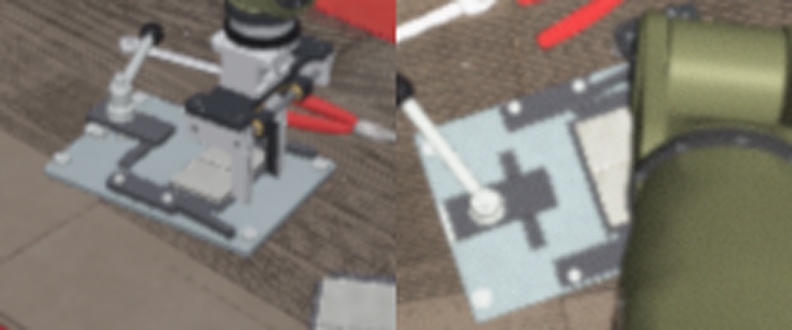

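```bash
python3 -m creep '[{"tx":-0.03,"ty":0,"tz":0,"turn":0,"fingers":50},{"tx":-0.06,"ty":0,"tz":0,"turn":0,"fingers":50},{"tx":-0.09,"ty":0,"tz":0,"turn":0,"fingers":50},{"tx":-0.09,"ty":0,"tz":0,"turn":0,"fingers":50}]';python3 -m creep '[{"tx":-0.03,"ty":0,"tz":0,"turn":0,"fingers":50},{"tx":-0.06,"ty":0,"tz":0,"turn":0,"fingers":50},{"tx":-0.09,"ty":0,"tz":0,"turn":0,"fingers":50},{"tx":-0.09,"ty":0,"tz":0,"turn":0,"fingers":50}]'
python3 - <<'E'
from h import *
rel([[*wf(-43,2),-15]])
E
```

```text
clock: 12.75
eef_pos: [587.5, -108.9, -15.2]
eef_rot: [-1.573, 0.003, -1.41]
wrist_force: [-0.9, -0.1, 0.1]
finger_gap: 50.3
clock: 13.15
eef_pos: [584.3, -90.6, -15.3]
eef_rot: [-1.574, 0.003, -1.41]
wrist_force: [0.2, -0.6, -0.1]
finger_gap: 50.1
clk 13.2 tcp [584.3 -90.6 -15.3] fix [-59.    2.1] rot [-1.574  0.003 -1.41 ] F [ 0.2 -0.6 -0.1] gap 50.1
[581.8 -74.7 -15. ] -> [-0.08  -0.001  0.   ]
```

```bash
cat > look.py <<'E'
import sys
from h import *
from cell import optics
k=sys.argv[1]
for n in("scene","top"):
    c=optics.camera(n); cv2.imwrite(f"pics/{n}{k}.png",c["frame"][:,:,::-1]); pickle.dump(c,open(f"{n}{k}.pkl","wb"))
a=cv2.imread(f"pics/scene{k}.png")[170:270,200:320];b=cv2.imread(f"pics/top{k}.png")[160:260,225:345]
cv2.imwrite(f"pics/s{k}.png",cv2.resize(np.hstack([a,b]),None,fx=3.3,fy=3.3,interpolation=cv2.INTER_CUBIC))
rel([[*wf(-43,2),-15]])
E
python3 look.py 10
```

```text
clk 13.2 tcp [584.2 -90.9 -15.4] fix [-59.3   2.2] rot [-1.574  0.004 -1.41 ] F [-0.4 -0.6 -0.6] gap 50.0
[581.8 -74.7 -15. ] -> [-0.082 -0.001  0.001]
```

View pics/s10.png

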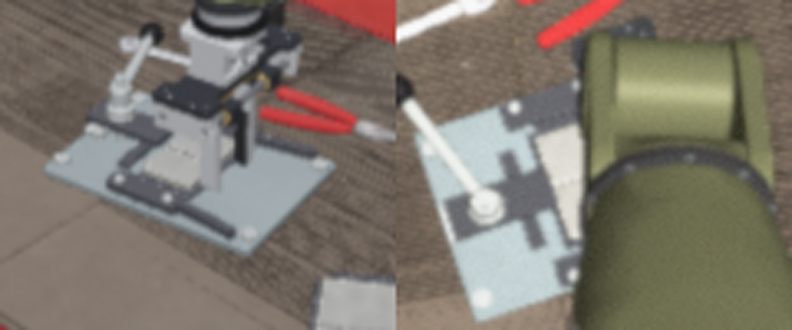

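```bash
python3 -m creep '[{"tx":-0.03,"ty":0,"tz":0,"turn":0,"fingers":50},{"tx":-0.06,"ty":0,"tz":0,"turn":0,"fingers":50},{"tx":-0.07,"ty":0,"tz":0,"turn":0,"fingers":50}]'|grep -E "pos|force";python3 -m creep '[{"tx":-0.01,"ty":0,"tz":0,"turn":0,"fingers":50},{"tx":-0.01,"ty":0,"tz":0,"turn":0,"fingers":50}]'|grep -E "pos|force"; python3 -m creep '[{"tx":-0.01,"ty":0,"tz":0,"turn":0,"fingers":50},{"tx":-0.01,"ty":0,"tz":0,"turn":0,"fingers":50}]'|grep -E "pos|force"; python3 look.py 11
```

```text
eef_pos: [581.9, -76.6, -15.4]
wrist_force: [0.8, -1.6, -0.4]
eef_pos: [581.9, -75.2, -15.2]
wrist_force: [2.1, -5.9, -1.0]
eef_pos: [582.0, -75.0, -15.0]
wrist_force: [2.3, -12.7, -0.9]
clk 14.1 tcp [582. -75. -15.] fix [-43.2   1.9] rot [-1.573  0.    -1.41 ] F [  2.3 -13.7  -1.7] gap 50.0
[581.8 -74.7 -15. ] -> [-0.001 -0.    -0.001]
```

View pics/s11.png

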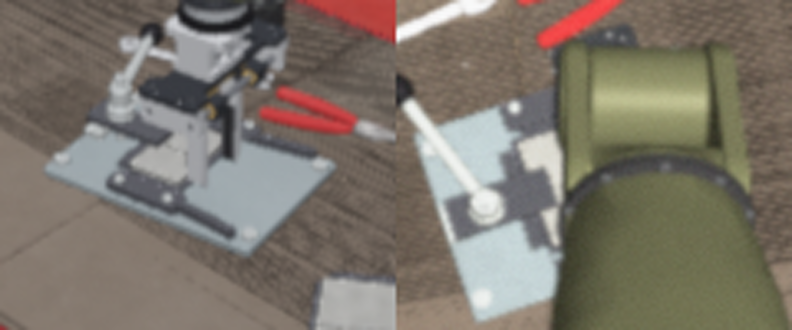

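```bash
python3 -m creep '[{"tx":-0.012,"ty":0,"tz":0,"turn":0,"fingers":50},{"tx":-0.012,"ty":0,"tz":0,"turn":0,"fingers":50},{"tx":-0.012,"ty":0,"tz":0,"turn":0,"fingers":50}]'|grep -E "pos|force"; python3 -m creep '[{"tx":0.02,"ty":0,"tz":0,"turn":0,"fingers":50},{"tx":0.08,"ty":0,"tz":0,"turn":0,"fingers":50},{"tx":0.14,"ty":0,"tz":0,"turn":0,"fingers":50},{"tx":0.2,"ty":-0.1,"tz":0,"turn":0,"fingers":50},{"tx":0.3,"ty":-0.3,"tz":0,"turn":0,"fingers":50},{"tx":0.5,"ty":-0.5,"tz":0,"turn":0,"fingers":50},{"tx":0.7,"ty":-0.7,"tz":0,"turn":0,"fingers":50},{"tx":0.9,"ty":-0.7,"tz":0,"turn":0,"fingers":50},{"tx":1,"ty":-0.7,"tz":0,"turn":0,"fingers":50},{"tx":1,"ty":-0.7,"tz":0,"turn":0,"fingers":50},{"tx":1,"ty":-0.7,"tz":0,"turn":0,"fingers":50}]'; python3 look.py 12
python3 - <<'E'
from h import *
np.set_printoptions(precision=1,suppress=True)
c=load("top12.pkl");P=cloud(c);h=cv2.cvtColor(c["frame"],cv2.COLOR_RGB2HSV)
F=np.stack([(P[...,:2]-O)@ex,(P[...,:2]-O)@ey],-1)
m=(h[...,1]<45)&(h[...,2]>150)&(h[...,0]<40)&(abs(F[...,0])<45)&(abs(F[...,1])<58)&(P[...,2]>20)&(P[...,2]<35)
w=np.array([fx(ray(c,u,v,27.3)) for v,u in np.argwhere(m)],np.float32);print(len(w),cv2.minAreaRect(w),w.min(0),w.max(0),np.median(P[m][:,2]))
for sgn in (-1,1):
    ww=np.array([fx(ray(c,u,v,27.3)) for v,u in np.argwhere(m)])
    k=ww[(ww[:,1]*sgn>20)];print("z/xmin half",sgn,np.percentile(k[:,0],[2,98]), np.median(P[m][(ww[:,1]*sgn>20)][:,2]))
E
```

```text
eef_pos: [582.0, -74.9, -14.8]
wrist_force: [3.6, -16.6, -0.1]
clock: 15.45
eef_pos: [613.6, -271.9, 125.2]
eef_rot: [-1.573, -0.002, -1.411]
wrist_force: [-0.2, 0.0, -1.1]
finger_gap: 50.2
clk 15.6 tcp [ 613.9 -270.9  125.5] fix [-241.8    2.5] rot [-1.573 -0.003 -1.41 ] F [0.6 0.7 0. ] gap 49.9
[581.8 -74.7 -15. ] -> [-0.996  0.7    0.   ]
613 ((0.5132522583007812, 1.2291450500488281), (60.44976043701172, 96.45462799072266), 0.009024222381412983) [-29.7 -47. ] [30.7 49.5] 27.310556266342534
z/xmin half -1 [-27.9  29.7] 27.21715712036407
z/xmin half 1 [-28.2  29.3] 27.37617044714574
```

View pics/s12.png

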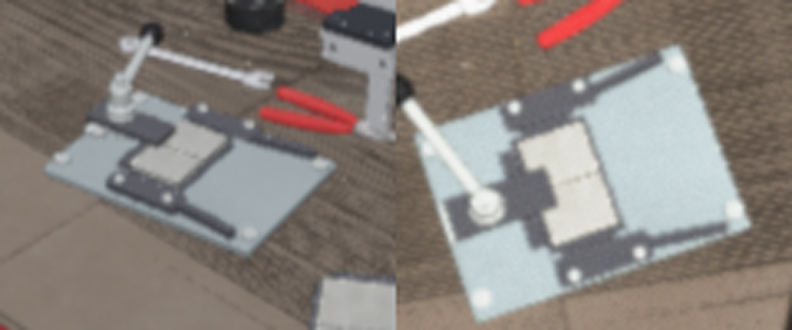

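The pad measures (0.5, 1.2) mm from home and is square and level. I'll check the clamp and bystanders once more, then hand in.

```bash
python3 - <<'E'
from h import *
from cell import manip
c=load("top12.pkl");c0=load("top0.pkl");h=cv2.cvtColor(c["frame"],cv2.COLOR_RGB2HSV)
g=(h[...,2]<60).astype(np.uint8);g[:,:215]=0;g[:,232:]=0;g[:178]=0;g[196:]=0
k=np.argwhere(g)[:,::-1].mean(0);p=ray(c,*k,72)[:2]-S;print("knob",k,"r",np.hypot(*p),"clamp",np.arctan2(p@ex,p@ey))
d=cv2.absdiff(c["frame"],c0["frame"]).max(2)
for n,(u0,u1,v0,v1) in dict(spanner=(190,258,150,190),pliers=(258,315,140,178),tray=(100,180,212,290)).items(): print(n,(d[v0:v1,u0:u1]>60).sum())
print(manip.sign_off())
E
```

```text
knob [224.66037736 186.64150943] r 122.56181720630238 clamp 2.805580097096757
spanner 41
pliers 0
tray 0
the job is handed in; nothing more can be done
None
```

The job is done and handed in. The clamp is loosened to about 2.8 rad, and the pad is home against the back stop, past the clips. The interface gave no verdict, so this rests on my own last checks.

- **Clamp:** I turned the lever clockwise by pushing it with the closed fingertips. The final top image puts it at 2.81 rad, and the scene view agrees at about 2.8. The knob's measured radius came out at 123 mm, not the stated 138 mm, so that angle is approximate but well above 2.2.
- **Pad:** I pushed the smaller pad along the bed with two fingers until it stopped hard, at about 17 N with no further movement. It then measured x = +0.5 mm and y = +1.2 mm from home, with yaw about 0° and the lining top at 27.3 mm. The 1.2 mm is about the size of the camera error.
- **Pad before the push:** the two cameras disagreed on where it lay, by about 4 mm along x and 5 mm along y. I used the top camera.
- **Fingertips:** my first pass at the lever missed it. The fingertips are really about 28–30 mm above the reported TCP, confirmed by pictures and by touching the bed. I corrected for this in every move after that.
- **Bystanders:** the pliers and trays show no change in the images. The spanner's region differs in 41 pixels, where the lever and knob now appear. The spanner itself looks to be in its old place, but I did not measure it.

The robot was clear of everything when I handed in, at about 15.6 s.

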